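Raise the hood window to the red clip and slide the vial in

TASK

Push the small fume hood's sliding window up from beneath its blue lip, with the fingertips, until the lip is level with the red clip on the right-hand channel. Then gently push the black-capped vial that stands in front of the hood straight in under the raised window until all of it stands upright behind the yellow line. Grip, squeeze or lift nothing, and leave the clip and all the other things where they are.

Things in the scene. Friction and masses are not known exactly. Their poses are not given: they have to be found in the camera images.
- hood: Small fume hood fixed on the worktop, 282 mm wide, 265 deep, 400 high, clear sides, no floor or sill. Origin on the worktop, mid front; x points into the hood, y left, z up. The front leans back 30 deg: the window slides along (0.5, 0, 0.866) between two 20 mm channels centred at y = +-130 mm. Two white-capped vials stand inside at x 165-185, y 15-75 mm.
- line (a point): Middle of the yellow line, 6 mm wide, that lies on the worktop across the hood's opening; 10 mm behind the hood's origin.
- sash (a joint): How far the window is raised along its slope, m: 0 shut, 0.19 upper stop; starts ajar at 0.03 to 0.075. Counterweighted: it stays where it is left; 2 to 5 N along the slope moves it. At value s its lower edge is at x = 0.5 s, z = 0.866 s of the hood. It is level with the clip when sash equals clip.
- lip (a point): Middle of the blue lip on the window's lower edge: a flat ledge 8 mm thick, 200 mm long in y, square to the window, jutting out towards the robot and upward (-0.866, 0, 0.5 in the hood's frame) to 36 mm from the window's mid plane. This point is 20 mm out, at mid thickness: underside 4 mm below, free edge 16 mm farther out. Frame leans with the window: z up the slope, x inward.
- clip (a joint): Place of the red marker clip along the slope, m, on the same scale as sash (0.135 to 0.178). The clip is stiff and must stay where it is.
- mark (a point): Tip of the red clip's pointer, on the front of the right-hand channel (y = -140 mm of the hood). Its frame leans like the lip's; the lip is at the marked height when lip has z = 0 in this frame.
- vial_4: Glass sample vial with a black cap and green contents, 24 mm in diameter, 58 mm high, 22 g, loose, standing upright on the worktop in front of the left half of the hood's opening. Origin at the centre of its underside, z up. Slim: push it low, near the worktop, and slowly.
- vial_1: White-capped vial, 24 mm in diameter, 58 mm high, standing inside the hood; leave alone. Origin at the centre of its underside.
- vial_3: Second white-capped vial inside the hood, same size; leave alone.
- erlenmeyer: Small stoppered conical flask, 68 mm wide, 137 mm high, to the right of the hood; leave alone. Origin under its centre.
- blue_box: Blue plastic box, 91 x 112 x 50 mm, far right front; leave alone.
- tube_rack: Blue tube rack, 87 x 243 x 30 mm, far right; leave alone.
- beaker_1: Tall glass beaker, 67 mm wide, 106 mm high, left of the hood; leave alone.
- marker_1: Black marker pen, 130 mm long, lying to the left; leave alone.

How it is judged:
By the outcome, as a careful person would: the job done as asked, in the order asked, and still so for the second after the job is handed in, with the robot touching nothing.
It also fails if it takes over 56 s, if anything falls off the work surface, if the arm or the gripper's body presses on something with over 40 N, if the wrist force passes 120 N, or if a joint passes its speed limit or range.

ROBOT

A 7-joint arm with a two-finger parallel gripper is mounted at the origin on a cart in front of the work surface, level with it; the furniture and walls round the work are solid. World frame = base frame: x ahead of the robot, y to its left, z up, the work surface at z = 0. Lengths are in mm, angles in rad, forces in N, time in s.
With the tool pointing down it reaches from about 400 to 850 mm from the base axis. Payload 10.4 kg.
Tool frame: the origin (TCP) lies between the finger pads; the fingertips stand 25 mm ahead of it and the grasp point (between the pads) lies 6 mm ahead of it (arm.nose_length is the distance from the TCP to the fingertips, in mm); z points along the fingers, y is the line along which they close (so a half turn about z gives the same grasp; the last joint's range is limited). The gripper opens to 85 mm and grips with 20 to 120 N. Pads are 22 mm wide; open, the fingers measure 114 mm over their backs; the gripper's body (76 mm by 85 mm) begins 54 mm behind the grasp point. The pads swing forward as they close: fully open they stand 13 mm farther back than shut.
Start: joints at [-1.242, 0.332, -0.065, 1.46, 0.022, 1.35, -0.088], TCP at [215.355, 586.746, 256.338] pointing down, gripper open.
Joint ranges: [-2.6, 2.6], [-0.5, 2.12], [-1.47, 1.34], [0.16, 2.42], [-1.27, 4.41], [0.06, 2.06], [-2.6, 2.6]. Speed limits (rad/s): [2.22, 2.22, 2.79, 2.79, 3.14, 3.14, 3.14].

INTERFACE

Orientations are given as a unit quaternion [x, y, z, w].
In Python, from station import monitor, camera, get_calibration, job, recognise, arm gives the robot as it stands.
- The arm moves only by the tool step_arm, never from a script. Its argument "plan" is a list of rows, each a list of 7 numbers: the shift along the tool's x, y, z in mm, then the turn, a rotation vector about the tool's x, y, z in rad, then the closure, from 0 (fully open) to 1 (shut). A call has 1 to 20 rows; each row is the pose to reach, as a shift and turn from the pose commanded when the call began, along the tool's axes at that moment; what a row does not reach only later rows make up. A row lasts 1/12 s, in which the tool goes at most 41.7 mm and 7.16 degrees, less where a joint would pass 70% of its speed; a pose out of reach is approached as far as the arm can. A call with a gripper value outside its range is refused whole. The fingers move at their own pace and stop on an object; "newtons" is the grip in N (left out, the last holds). Time passes only in rows, so rows that repeat a pose let the fingers close. It gives the time, the measured TCP pose, the force, the opening and the grip force at its end, in the units of the state.
- monitor.observe(): the state, without advancing time (a new reading comes with each control period).
- camera(name): name is "scene" or "top" or "wrist"; returns the picture (480x640x3 uint8, red, green, blue); there is no depth.
- get_calibration(name): a dict with "mtx" (3x3 intrinsics, pixels), "k1" (the pictures are not rectified: a ray, as slopes to the right and down, at radius r is drawn at 1 + k1 r^2 times it, then the intrinsics apply), "R" (3x3) and "t" (3): a world point X has camera coordinates R X + t. Camera axes: x right, y down, z forward; pixel columns grow to the right and rows downward; lengths in mm; the calibration is good to about 2 mm. A picture is of the moment at which its call begins: read the wrist's pose just before it. get_calibration takes no time and is no camera call; for the wrist camera it gives the pose at the moment of the call.
- job.close_job(): hands the job in; it is judged then, once.
Trained networks look in the newest picture that a camera, given by its name, has taken for a name from the list of things; names that differ only in an ending like _2 or _b are one class to them, and where a whole thing is asked for, a point or a joint stands for the part that bears it (a point fixed in the world has none). Each returns a list of dicts, best first, with "score" (0 to 1); they miss things now and then, are a little off and sometimes report something else, mostly with a low value. They report only what shows in the picture. A call takes as long as a camera call.
- recognise(camera, query): "bbox" ([left, top, right, bottom] in pixels, round what is visible of it).
The state is a dict: "t": time; "joint_positions": joint angles; "qvel": joint speeds; "tau": joint torques, N m; "position": TCP position; "orientation": TCP orientation; "ft_force": force on the tool from outside, world axes, zero at the start; "moment": the same for the moment, N m; "grip_width": finger opening in mm; "gripper_force": force on a finger pad.
Only numpy, scipy, OpenCV 4.12 (cv2) and the standard library are available. Lean on these libraries where they do the work, as an engineer would, in place of code of your own. Each camera call takes 0.05 s, during which the arm holds its last target. There are 200 camera calls.

## Working session

There is one attempt and no reset: what is moved stays moved. The work goes in short steps, Python scripts to look and compute and a tool call to move; the robot and the scene stay as the last step left them, time stands still between calls to the robot, and variables do not carry over. Pictures are saved under pics/ and viewed, at most 10 in all, crops included, and the job is handed in when it is done.

Besides the shell and the picture viewer there is one more tool, called after ">>>" as a command line: name --pt "numbers of a row" for each row, then --argument value for the rest. step_arm: Moves the arm, as the interface text tells. Its arguments: {"type":"object","properties":{"plan":{"type":"array","items":{"type":"array","items":{"type":"number"}}},"newtons":{"type":"number"}},"required":["plan"]}

```bash
mkdir -p pics; ls; python3 - <<'E'
from station import monitor, camera, get_calibration, recognise
import cv2
s=monitor.observe(); print({k:s[k] for k in("t","position","orientation","ft_force","grip_width")})
for c in("scene","top"):
    im=camera(c); cv2.imwrite(f"pics/{c}0.png",im[:,:,::-1])
    g=get_calibration(c); print(c,g)
    for q in("hood","lip","mark","vial_4","line","erlenmeyer","beaker_1"):
        try: print(q,[( [round(v) for v in d["bbox"]],round(d["score"],2)) for d in recognise(c,q)[:3]])
        except Exception as e: print(q,e)
E
```

```text
pics
{'t': 0.0, 'position': array([215.24403216, 586.41906534, 255.53532773]), 'orientation': array([ 1.74978380e-01,  9.84572035e-01, -6.83467236e-04, -8.46408134e-05]), 'ft_force': array([ 0.0406231 ,  0.78314166, -0.0548814 ]), 'grip_width': 85.09716740824214}
scene {'mtx': array([[519.79535774,   0.        , 321.71308386],
       [  0.        , 519.79535774, 237.64688485],
       [  0.        ,   0.        ,   1.        ]]), 'k1': -0.04920650861591502, 'R': array([[-0.57352668, -0.81889566, -0.02184148],
       [-0.38361778,  0.29204006, -0.87609931],
       [ 0.72381251, -0.49408755, -0.4816357 ]]), 't': array([ 295.08444308,  265.73347714, 1142.25874705])}
hood [([190, 108, 321, 266], 0.74)]
lip [([217, 167, 310, 250], 0.55)]
mark [([187, 109, 320, 269], 0.49)]
vial_4 [([254, 248, 263, 276], 0.75)]
line [([191, 114, 319, 273], 0.81)]
erlenmeyer [([360, 193, 383, 238], 0.77)]
beaker_1 [([176, 258, 208, 305], 0.97)]
top {'mtx': array([[560.70835462,   0.        , 319.33896732],
       [  0.        , 560.70835462, 236.36410845],
       [  0.        ,   0.        ,   1.        ]]), 'k1': 0.036929345435729184, 'R': array([[ 0.02744161, -0.9995867 ,  0.00856677],
       [-0.99612214, -0.02806114, -0.08338618],
       [ 0.08359211, -0.0062453 , -0.99648048]]), 't': array([ -47.03039644,  590.21426339, 1677.70964705])}
hood [([229, 157, 334, 231], 0.97)]
lip [([242, 168, 325, 226], 0.66), ([155, 279, 196, 294], 0.31)]
mark [([332, 200, 338, 210], 0.56)]
vial_4 [([249, 240, 256, 246], 0.46)]
line [([230, 160, 338, 233], 0.73)]
erlenmeyer [([377, 237, 396, 260], 0.94)]
beaker_1 [([168, 227, 202, 253], 0.59)]
```

View pics/scene0.png

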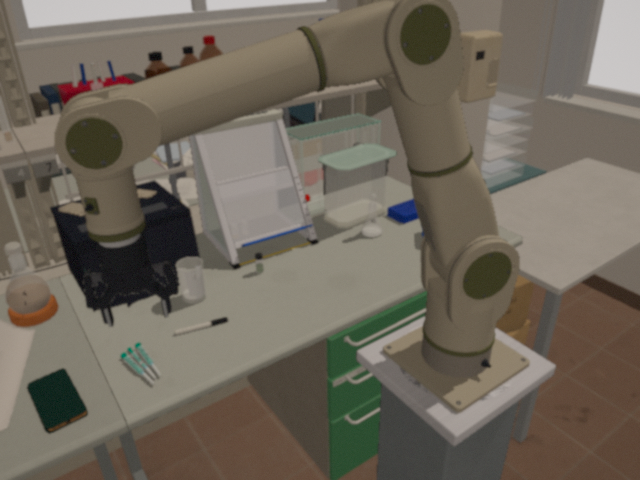

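View pics/top0.png

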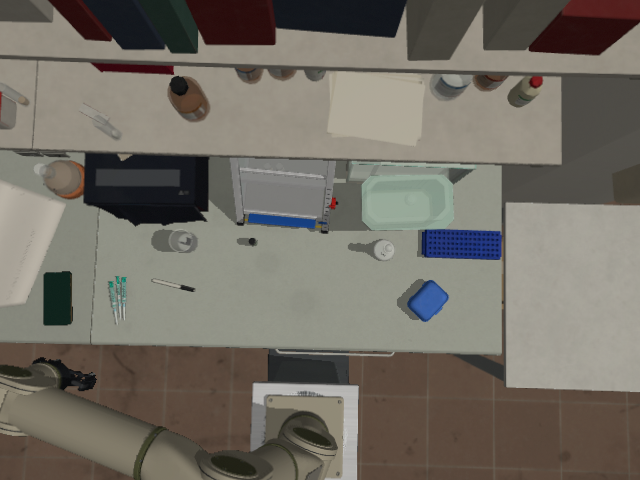

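The scene view shows the hood: lip at about (245-308, 243-228), clip at about (306,199), black-capped vial at (259,263). In the top view the lip is at (248-317, 214-227), the clip at (334,203) and the vial at (252,242). I'll enlarge both to get exact pixels.

```bash
python3 - <<'E'
import cv2,numpy as np
a=cv2.imread("pics/scene0.png")[100:285,180:330]; b=cv2.imread("pics/top0.png")[150:255,220:345]
a=cv2.resize(a,None,fx=3.2,fy=3.2,interpolation=cv2.INTER_CUBIC)
b=cv2.resize(b,None,fx=2.56,fy=2.56,interpolation=cv2.INTER_CUBIC)
o=np.zeros((592,800,3),np.uint8); o[:a.shape[0],:480]=a; o[:b.shape[0],480:480+b.shape[1]]=b
cv2.imwrite("pics/crop0.png",o)
E
cat > h.py <<'E'
import numpy as np,cv2
from station import *
def ray(c,uv,g=None):
    g=g or get_calibration(c); K=g["mtx"]; d=np.array([g["k1"],0,0,0,0.])
    # model: p_d = p(1+k1 r^2)
    n=cv2.undistortPoints(np.array([[uv]],float),K,d)[0,0]
    R=np.array(g["R"]);o=-R.T@g["t"];v=R.T@np.array([n[0],n[1],1]);return o,v/np.linalg.norm(v)
def onz(c,uv,z,g=None):
    o,v=ray(c,uv,g);return o+v*(z-o[2])/v[2]
def proj(c,X,g=None):
    g=g or get_calibration(c)
    return cv2.projectPoints(np.array(X,float).reshape(-1,1,3),cv2.Rodrigues(np.array(g["R"]))[0],np.array(g["t"],float),g["mtx"],np.array([g["k1"],0,0,0,0.]))[0][:,0]
def tri(obs):
    A=np.zeros((3,3));b=np.zeros(3)
    for o,v in obs:
        P=np.eye(3)-np.outer(v,v);A+=P;b+=P@o
    X=np.linalg.solve(A,b);return X,[np.linalg.norm((np.eye(3)-np.outer(v,v))@(X-o)) for o,v in obs]
E
```

```text
(no output)
```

View pics/crop0.png

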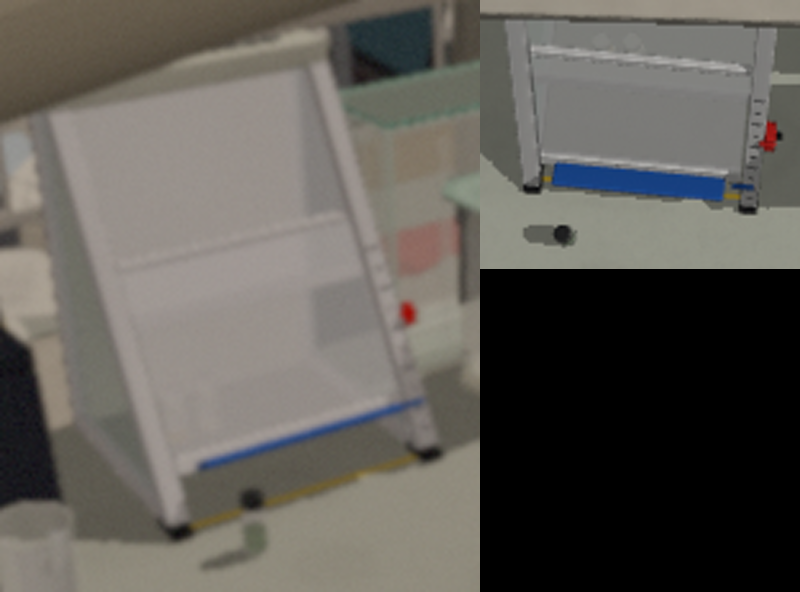

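The enlargement shows the feet at top-view (240,223) and (325,231), the lip's four corners, and the clip body at top (332.5,203) and scene (307,198). I'll fit the hood model to these.

```bash
cat > fit.py <<'E'
from h import *
from scipy.optimize import least_squares
def H(p): 
    c,s=np.cos(p[2]),np.sin(p[2]); return np.array([[c,-s,0],[s,c,0],[0,0,1]]),np.array([p[0],p[1],0])
def W(p,X): R,t=H(p); return (R@np.atleast_2d(X).T).T+t
def lipX(s,out,up,y): # slope frame to hood frame
    return [0.5*(s+up)-.866*out, y, .866*(s+up)+.5*out]
E
python3 - <<'E'
from fit import *
T=lambda x,y:(220+(x-480)/2.56,150+y/2.56); S=lambda x,y:(180+x/3.2,100+y/3.2)
obs=[("top",T(724,201),lambda s:lipX(s,36,8,-100)),("top",T(553,186),lambda s:lipX(s,36,8,100)),
("top",T(728,177),lambda s:lipX(s,6,8,-100)),("top",T(554,163),lambda s:lipX(s,6,8,100)),
("scene",S(201,466),lambda s:lipX(s,36,4,100)),
("top",T(532,188),lambda s:[-8,130,8]),("top",T(748,208),lambda s:[-8,-130,8]),
("scene",S(178,532),lambda s:[-8,130,8]),("scene",S(428,454),lambda s:[-8,-130,8]),
("scene",S(193,527),lambda s:[8,119,0]),("scene",S(413,459),lambda s:[8,-119,0])]
def f(p):
    return np.concatenate([proj(c,W(p,X(p[3])))[0]-uv for c,uv,X in obs])
r=least_squares(f,[700,50,0,50],loss="soft_l1"); p=r.x; print(p.round(3)); print(f(p).reshape(-1,2).round(1).tolist())
R,t=H(p)
X,e=tri([ray("top",T(768,136)),ray("scene",S(407,314))]); h=R.T@(X-t); print("clip",X.round(1),h.round(1),"along slope",.5*h[0]+.866*h[2],"out",-.866*h[0]+.5*h[2],e)
X,e=tri([ray("top",T(563,235)),ray("scene",S(250,497))]); print("vialcap",X,R.T@(X-t),e)
for z in(0,12): 
  v=onz("scene",S(255,553 if z==0 else 535),z); print(v,R.T@(v-t))
np.save("p.npy",p)
E
```

```text
[ 6.24982e+02  8.37600e+01 -6.40000e-02  4.57500e+01]
[[-0.6, -1.1], [-1.0, -1.4], [-1.4, 0.2], [0.1, -0.5], [3.1, 1.2], [-0.5, 0.1], [-0.4, 0.0], [2.6, -0.2], [2.5, -0.4], [-0.5, 0.2], [1.5, -0.8]]
clip [680.1 -64.9 123.4] [  64.5 -144.8  123.4] along slope 139.10078956301368 out 5.846682665658037 [np.float64(0.36195674972347214), np.float64(0.3619567497235008)]
vialcap [568.8936249  171.46798539  55.11262002] [-61.54651201  83.96848435  55.11262002] [np.float64(3.8074315209868645), np.float64(3.807431520986809)]
[568.10534182 176.33121808   0.        ] [-62.64210841  88.771826     0.        ]
[576.99023259 170.3035824   12.        ] [-53.392293    83.32071687  12.        ]
```

```bash
cat > goal.py <<'E'
from fit import *
from scipy.spatial.transform import Rotation as Ro
import sys
def pose(p,tip,pitch):  # tip: fingertip centre in hood frame; pitch: deg tilt from straight down toward hood
    q=np.radians(pitch); z=np.array([np.sin(q),0,-np.cos(q)]); y=np.array([0,1,0]); x=np.cross(y,z)
    R,t=H(p); M=R@np.c_[x,y,z]; return W(p,np.array(tip,float)-25*z)[0],M
def rel(p,tip,pitch):
    s=monitor.observe(); X,M=pose(p,tip,pitch); C=Ro.from_quat(s["orientation"]); 
    return (C.inv().apply(X-s["position"])).round(1),(C.inv()*Ro.from_matrix(M)).as_rotvec().round(3)
def now(p):
    s=monitor.observe(); R,t=H(p); C=Ro.from_quat(s["orientation"]).as_matrix(); 
    z=R.T@C[:,2]; tip=R.T@(s["position"]+25*C[:,2]-t); return s["t"],tip.round(1),z.round(3),s["ft_force"].round(2)
if __name__=="__main__":
    p=np.load("p.npy"); a=list(map(float,sys.argv[1:])); print(now(p)); print(rel(p,a[:3],a[3]))
E
python3 goal.py -130 -10 150 60
```

```text
(0.8, array([-440.8,  476. ,  231.3]), array([-0.,  0., -1.]), array([ 0.02,  0.73, -1.07]))
(array([-415.3, -383.7,   93.8]), array([-0.151, -1.04 , -0.261]))
```

>>> step_arm --pt "-415 -384 94 -0.151 -1.04 -0.261 1" --pt "-415 -384 94 -0.151 -1.04 -0.261 1" --pt "-415 -384 94 -0.151 -1.04 -0.261 1" --pt "-415 -384 94 -0.151 -1.04 -0.261 1" --pt "-415 -384 94 -0.151 -1.04 -0.261 1" --pt "-415 -384 94 -0.151 -1.04 -0.261 1" --pt "-415 -384 94 -0.151 -1.04 -0.261 1" --pt "-415 -384 94 -0.151 -1.04 -0.261 1" --pt "-415 -384 94 -0.151 -1.04 -0.261 1" --pt "-415 -384 94 -0.151 -1.04 -0.261 1" --pt "-415 -384 94 -0.151 -1.04 -0.261 1" --pt "-415 -384 94 -0.151 -1.04 -0.261 1" --pt "-415 -384 94 -0.151 -1.04 -0.261 1" --pt "-415 -384 94 -0.151 -1.04 -0.261 1" --pt "-415 -384 94 -0.151 -1.04 -0.261 1" --pt "-415 -384 94 -0.151 -1.04 -0.261 1" --pt "-415 -384 94 -0.151 -1.04 -0.261 1" --pt "-415 -384 94 -0.151 -1.04 -0.261 1"

```text
t: 2.3
position: [396.3, 253.9, 236.6]
orientation: [0.044, 0.869, 0.013, 0.492]
ft_force: [-1.1, -0.2, 1.2]
grip_width: 0.1
gripper_force: 0.0
```

```bash
python3 - <<'E'
from goal import *
p=np.load("p.npy"); print(now(p)); print(monitor.observe()["joint_positions"].round(2)); print(rel(p,[-130,-10,150],60))
cv2.imwrite("pics/w1.png",camera("wrist")[:,:,::-1]); g=get_calibration("wrist"); np.save("g1.npy",g,allow_pickle=True)
print(recognise("wrist","lip")[:2],recognise("wrist","clip")[:2])
for n,X in dict(lipR=lipX(p[3],36,8,-100),lipL=lipX(p[3],36,8,100),clip=[64.5,-145,123],vial=[-60,85,0],footR=[-8,-130,8],footL=[-8,130,8],).items(): print(n,proj("wrist",W(p,X),g).round(0))
E
```

```text
(2.3, array([-217.6,  156.1,  223.7]), array([ 0.857,  0.032, -0.515]), array([-1.06, -0.21,  1.22]))
[-0.02 -0.38 -1.09  2.41  1.01  0.72 -0.42]
(array([   8.9, -169.7,  107.7]), array([ 0.032, -0.018, -0.057]))
[{'bbox': [17.3, 161.6, 289.8, 350.9], 'score': 0.98}] [{'bbox': [19.8, 250.4, 39.8, 273.8], 'score': 0.8}]
lipR [[ 43. 182.]]
lipL [[257. 168.]]
clip [[ 39. 260.]]
vial [[226.  72.]]
footR [[ 14. 127.]]
footL [[286. 109.]]
```

View pics/w1.png

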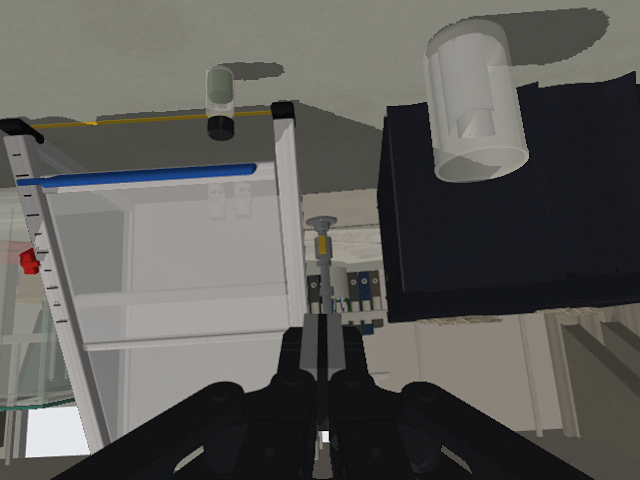

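The wrist view is upside down. The lip runs from (20,182) to (257,168), the clip is at (30,262) and the vial base at about (220,72), all matching the fit. Next I need the camera's offset from the tool and the remaining move.

```bash
python3 - <<'E'
from goal import *
p=np.load("p.npy"); g=get_calibration("wrist"); s=monitor.observe(); C=Ro.from_quat(s["orientation"])
print("cam in tool",C.inv().apply(-np.array(g["R"]).T@g["t"]-s["position"]), "optical",C.inv().apply(np.array(g["R"])[2]))
for t in([-130,-10,150],[-110,-20,60]): print(rel(p,t,60))
# clip from three views
R,t=H(p)
X,e=tri([ray("top",(332.5,203.1)),ray("scene",(307.2,198.1)),ray("wrist",(30,262))]); h=R.T@(X-t); print(h,.5*h[0]+.866*h[2],e)
# vial: cap centre line
v=onz("wrist",(219,70),2); print("vial front bottom",R.T@(v-t)); v=onz("wrist",(221,138),58);print(R.T@(v-t))
E
```

```text
cam in tool [  84.88630468    0.6784958  -117.90580233] optical [-3.22639318e-01 -7.95528005e-04  9.46521652e-01]
(array([   9.7, -167. ,  107.8]), array([ 0.027, -0.016, -0.061]))
(array([  75.9, -182.8,  170.8]), array([ 0.027, -0.016, -0.061]))
[  62.80672405 -146.30989102  124.62436244] 139.32805989866375 [np.float64(1.8254174255139506), np.float64(2.5328650431092186), np.float64(4.181019546419091)]
vial front bottom [-66.07294635  82.47907127   2.        ]
[-56.12425421  80.91329348  58.        ]
```

```bash
python3 goal.py -80 -10 50 45
```

```text
(2.45, array([-216.4,  153.8,  224.3]), array([ 0.858,  0.028, -0.513]), array([-0.51,  0.15, -0.81]))
(array([  63.1, -172.9,  202.7]), array([ 0.035,  0.245, -0.057]))
```

>>> step_arm --pt "10 -100 20 0.035 0.245 -0.057 1" --pt "10 -100 20 0.035 0.245 -0.057 1" --pt "10 -173 60 0.035 0.245 -0.057 1" --pt "10 -173 60 0.035 0.245 -0.057 1" --pt "10 -173 60 0.035 0.245 -0.057 1" --pt "10 -173 60 0.035 0.245 -0.057 1" --pt "63 -173 203 0.035 0.245 -0.057 1" --pt "63 -173 203 0.035 0.245 -0.057 1" --pt "63 -173 203 0.035 0.245 -0.057 1" --pt "63 -173 203 0.035 0.245 -0.057 1" --pt "63 -173 203 0.035 0.245 -0.057 1" --pt "63 -173 203 0.035 0.245 -0.057 1" --pt "63 -173 203 0.035 0.245 -0.057 1" --pt "63 -173 203 0.035 0.245 -0.057 1"

```text
t: 3.62
position: [504.6, 89.4, 126.4]
orientation: [0.026, 0.926, -0.009, 0.376]
ft_force: [0.1, -0.8, -0.5]
grip_width: 0.1
gripper_force: 0.0
```

```bash
python3 - <<'E'
from goal import *
p=np.load("p.npy"); print(now(p)); print(monitor.observe()["joint_positions"].round(2)); print(rel(p,[-11.5,-10,33],45))
cv2.imwrite("pics/w2.png",camera("wrist")[:,:,::-1]); g=get_calibration("wrist")
for n,X in dict(lipR=lipX(p[3],36,8,-100),lipL=lipX(p[3],36,8,100),lipRu=lipX(p[3],36,0,-100),lipLu=lipX(p[3],36,0,100),vial=[-60,84,0],footR=[-8,-130,8],footL=[-8,130,8],lineR=[7,-119,0],lineL=[7,119,0]).items(): print(n,proj("wrist",W(p,X),g).round(0))
E
```

```text
(3.6167, array([-103.1,   -1.8,  108.5]), array([ 0.696,  0.008, -0.718]), array([ 0.05, -0.81, -0.54]))
[ 1.11 -0.29 -1.45  2.42  0.66  0.08  0.43]
(array([-12.7,  -9. , 117.9]), array([ 0.008, -0.015,  0.005]))
lipR [[164. 310.]]
lipL [[483. 312.]]
lipRu [[164. 298.]]
lipLu [[484. 299.]]
vial [[470. 174.]]
footR [[132. 228.]]
footL [[515. 231.]]
lineR [[158. 229.]]
lineL [[489. 231.]]
```

View pics/w2.png

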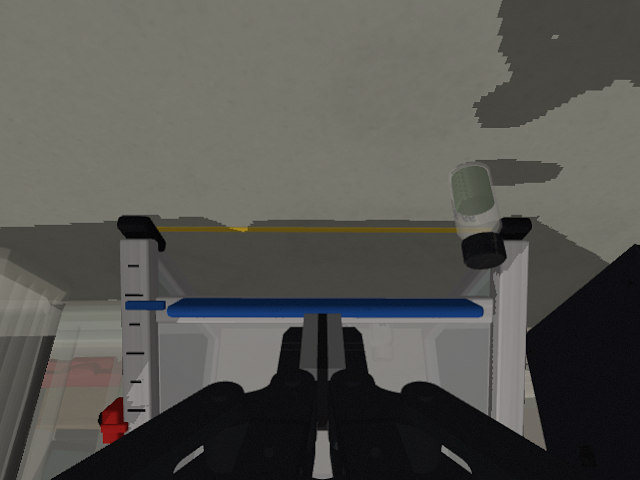

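The lip spans (165-485, 300-316), the yellow line is at row 229, the vial base is near (470,170) and the clip near (112,420). The fit still holds. But joints 3, 4 and 6 sit at their limits, so I'll identify the kinematics to find reachable poses.

```bash
python3 - <<'E'
from goal import *
import itertools
s=monitor.observe()
D=[([-1.242,0.332,-0.065,1.46,0.022,1.35,-0.088],[215.355,586.746,256.338],[0.17498,0.98457,-0.00068,-0.00008]),
([-0.02,-0.38,-1.09,2.41,1.01,0.72,-0.42],[396.3,253.9,236.6],[0.044,0.869,0.013,0.492]),
(s["joint_positions"],s["position"],s["orientation"])]
print(s["joint_positions"].round(3),s["position"],s["qvel"].round(2))
best=[]
for sg in itertools.product([1,-1],repeat=7):
  f=lambda q:[Ro.from_euler("zyzyzyz"[i],sg[i]*q[i]) for i in range(7)]
  Rs=[np.prod(f(d[0])) if 0 else __import__("functools").reduce(lambda a,b:a*b,f(d[0])) for d in D]
  T=[r.inv()*Ro.from_quat(d[2]) for r,d in zip(Rs,D)]
  e=(T[0].inv()*T[1]).magnitude()+(T[0].inv()*T[2]).magnitude()
  best.append((e,sg,T[0].as_rotvec()))
best.sort(key=lambda x:x[0]); print(best[:4])
for e,sg,_ in best[:2]:
  A=[];B=[]
  for q,X,_q in D:
    f=[Ro.from_euler("zyzyzyz"[i],sg[i]*q[i]) for i in range(7)]
    R=Ro.identity(); cols=[np.array([0,0,1.])]
    cum=[]
    for r in f: R=R*r; cum.append(R)
    M=np.c_[[0,0,1.],cum[2].apply([0,0,1]),cum[4].apply([0,0,1]),cum[6].apply([0,0,1]),cum[2].apply([1,0,0]),cum[3].apply([1,0,0])]
    A.append(M);B.append(np.array(X))
  A=np.vstack(A);B=np.concatenate(B)
  for n in(4,6):
    x,*_=np.linalg.lstsq(A[:,:n],B,rcond=None); print(sg,n,x.round(1),(A[:,:n]@x-B).round(1))
E
```

```text
[ 1.114 -0.291 -1.453  2.416  0.681  0.076  0.416] [504.85385857  88.11552886 126.40395239] [-0.05 -0.04  0.01  0.   -0.52  0.01  0.4 ]
[(0.011406253825243774, (-1, 1, -1, 1, -1, 1, -1), array([1.17645996e-03, 1.47197213e-03, 1.57204328e+00])), (1.1563137501678926, (1, 1, 1, 1, 1, 1, 1), array([ 1.35756944e-03, -2.54374614e-04, -8.68500825e-01])), (1.570036251511614, (-1, -1, -1, 1, -1, 1, -1), array([0.53249206, 0.50953763, 1.50834353])), (1.5723075590039368, (1, 1, 1, 1, 1, 1, -1), array([ 1.34904691e-03, -3.78051058e-04, -1.04450080e+00]))]
(-1, 1, -1, 1, -1, 1, -1) 4 [290.3 419.1 478.4 325.6] [-49.9  -6.6  -0.1  -8.6  22.8   0.4  12.6  22.8  -0.4]
(-1, 1, -1, 1, -1, 1, -1) 6 [328.5 447.1 512.4 337.2 -12.5  49.9] [-45.3  12.4   1.    1.6  -1.4  -0.4  -1.2   5.3  -0.6]
(1, 1, 1, 1, 1, 1, 1) 4 [1032.1 -625.4 -179.7  436.5] [-326.5 -224.6 -212.7  111.4 -138.3   94.7 -251.3   94.5  118. ]
(1, 1, 1, 1, 1, 1, 1) 6 [ 253.2   74.4  -48.5  925.4 -666.1 -654.4] [-330.6  -90.     7.3  108.   -35.4   14.9 -126.7 -123.8  -22.3]
```

```bash
python3 - <<'E'
from goal import *
s=monitor.observe()
D=[([-1.242,0.332,-0.065,1.46,0.022,1.35,-0.088],[215.355,586.746,256.338]),([-0.02,-0.38,-1.09,2.41,1.01,0.72,-0.42],[396.3,253.9,236.6]),(s["joint_positions"],s["position"])]
sg=[-1,1]*3+[-1]
A=[];B=[]
ex,ey,ez=np.eye(3)
for q,X in D:
    R=Ro.identity(); c=[]
    for i in range(7): R=R*Ro.from_euler("zyzyzyz"[i],sg[i]*q[i]); c.append(R)
    A.append(np.c_[ez,c[2].apply(ez),c[4].apply(ez),c[6].apply(ez),  ex,ey,c[0].apply(ex),c[0].apply(ey),c[2].apply(ex),c[2].apply(ey),c[4].apply(ex),c[4].apply(ey),c[6].apply(ex),c[6].apply(ey)]); B.append(X)
A=np.vstack(A);B=np.concatenate(B)
names="ez a b c wx wy x1 y1 x3 y3 x5 y5 x7 y7".split()
import itertools
res=[]
for k in(1,2):
  for e in itertools.combinations(range(4,14),k):
    cols=[0,1,2,3,*e]; x,*_=np.linalg.lstsq(A[:,cols],B,rcond=None); res.append((np.abs(A[:,cols]@x-B).max().round(1),[names[i] for i in e],x.round(0).tolist()))
res.sort(key=lambda r:r[0]); print(*res[:10],sep="\n")
E
```

```text
(np.float64(1.0), ['y1', 'y3'], [255.0, 449.0, 490.0, 315.0, -19.0, -26.0])
(np.float64(2.7), ['wx', 'x5'], [233.0, 450.0, 484.0, 259.0, 47.0, 39.0])
(np.float64(3.8), ['y1', 'y5'], [285.0, 425.0, 497.0, 320.0, -36.0, -12.0])
(np.float64(5.2), ['y3', 'y5'], [221.0, 474.0, 481.0, 308.0, -52.0, 10.0])
(np.float64(5.9), ['wy', 'y3'], [221.0, 464.0, 478.0, 302.0, 4.0, -48.0])
(np.float64(6.1), ['y1', 'y7'], [291.0, 412.0, 502.0, 311.0, -35.0, -14.0])
(np.float64(6.1), ['x3', 'y3'], [218.0, 484.0, 490.0, 316.0, -14.0, -43.0])
(np.float64(6.1), ['y3', 'x7'], [222.0, 464.0, 478.0, 303.0, -46.0, -3.0])
(np.float64(6.1), ['y3', 'y7'], [217.0, 481.0, 478.0, 312.0, -50.0, 8.0])
(np.float64(6.4), ['y1', 'x5'], [301.0, 423.0, 500.0, 329.0, -40.0, 1.0])
```

```bash
cat > kin.py <<'E'
from goal import *
L=dict(h=255,a=449,b=490,c=315,y1=-19,y3=-26); sg=[-1,1]*3+[-1]
lo=np.array([-2.6,-.5,-1.47,.16,-1.27,.06,-2.6]);hi=np.array([2.6,2.12,1.34,2.42,4.41,2.06,2.6])
T0=Ro.from_rotvec([0,0,1.572])
def fk(q):
    R=Ro.identity(); c=[]
    for i in range(7): R=R*Ro.from_euler("zyzyzyz"[i],sg[i]*q[i]); c.append(R)
    ez=[0,0,1];ey=[0,1,0]
    X=np.array([0,0,L["h"]])+c[2].apply([0,L["y3"],L["a"]])+c[4].apply([0,0,L["b"]])+c[6].apply([0,0,L["c"]])+c[0].apply([0,L["y1"],0])
    return X,R*T0
def ik(X,M,q0):
    M=Ro.from_matrix(M)
    def f(q):
        x,r=fk(q); m=np.minimum(q-lo,hi-q)
        return np.r_[(x-X)/1,(r.inv()*M).as_rotvec()*300,.5*np.clip(.2-m,0,1)*20,.02*(q-q0)]
    r=least_squares(f,np.clip(q0,lo+.01,hi-.01),bounds=(lo,hi)); return r.x,np.abs(f(r.x)[:3]).max(),np.abs(f(r.x)[3:6]).max()/300
E
python3 - <<'E'
from kin import *
p=np.load("p.npy"); q0=np.array([-.14,.3,0,2.1,0,.3,0])
for th in(30,35,40,45):
  z=np.array([np.sin(np.radians(th)),-np.cos(np.radians(th))]); x=np.array([-np.cos(np.radians(th)),-np.sin(np.radians(th))])
  for s in(44,93,139):
   for dep in(14,25):
    c=lipX(s,36,0,0); t=np.array([c[0],c[2]])+dep*z+13*x
    q,e,er=ik(*pose(p,[t[0],-10,t[1]],th),q0); print(th,s,dep,t.round(0),q.round(2),e.round(1),er.round(3),np.minimum(q-lo,hi-q).min().round(2))
E
python3 goal.py -80 -10 190 20
```

```text
30 44 14 [-13.  37.] [-0.25  0.25 -0.04  2.13  0.63  0.31  0.65] 0.0 0.0 0.25
30 44 25 [-8. 28.] [-0.27  0.28 -0.02  2.13  0.65  0.3   0.63] 0.0 0.0 0.24
30 93 14 [11. 80.] [-0.18  0.23 -0.1   2.05  0.49  0.41  0.83] 0.0 0.0 0.35
30 93 25 [17. 70.] [-0.18  0.25 -0.1   2.05  0.51  0.39  0.81] 0.0 0.0 0.33
30 139 14 [ 34. 120.] [-0.15  0.21 -0.12  1.97  0.4   0.5   0.94] 0.0 0.0 0.44
30 139 25 [ 40. 110.] [-0.14  0.23 -0.12  1.96  0.41  0.48  0.93] 0.0 0.0 0.42
35 44 14 [-12.  37.] [-0.23  0.25 -0.08  2.19  1.09  0.26  0.19] 0.0 0.0 0.2
35 44 25 [-5. 28.] [-0.19  0.28 -0.12  2.18  1.17  0.26  0.12] 0.0 0.0 0.2
35 93 14 [13. 80.] [-0.28  0.21 -0.01  2.12  0.72  0.31  0.58] 0.0 0.0 0.25
35 93 25 [19. 71.] [-0.3   0.23  0.02  2.11  0.75  0.29  0.56] 0.0 0.0 0.23
35 139 14 [ 36. 119.] [-0.21  0.19 -0.07  2.04  0.56  0.39  0.77] 0.0 0.0 0.33
35 139 25 [ 42. 110.] [-0.21  0.21 -0.06  2.03  0.58  0.37  0.75] 0.0 0.0 0.31
40 44 14 [-10.  37.] [ 0.44  0.36 -0.82  2.22  1.67  0.46 -0.25] 0.0 0.0 0.2
40 44 25 [-3. 29.] [ 0.08  0.31 -0.43  2.22  1.69  0.35 -0.36] 0.0 0.0 0.2
40 93 14 [14. 79.] [-0
[... 210 characters left out ...]
139 25 [ 44. 111.] [-0.33  0.2   0.05  2.1   0.87  0.28  0.44] 0.0 0.0 0.22
45 44 14 [-8. 37.] [ 0.81  0.67 -1.27  2.26  1.96  0.8  -0.29] 0.0 0.0 0.16
45 44 25 [-1. 29.] [ 0.81  0.73 -1.27  2.24  1.99  0.84 -0.28] 0.0 0.0 0.18
45 93 14 [16. 79.] [ 0.02  0.23 -0.37  2.22  1.72  0.34 -0.39] 0.0 0.0 0.2
45 93 25 [24. 72.] [-0.12  0.24 -0.21  2.21  1.78  0.32 -0.46] 0.0 0.0 0.21
45 139 14 [ 39. 119.] [-0.32  0.17  0.02  2.16  1.35  0.26 -0.04] 0.0 0.0 0.2
45 139 25 [ 47. 112.] [-0.29  0.2  -0.02  2.15  1.41  0.26 -0.09] 0.0 0.0 0.2
(3.6667, array([-102.8,   -3.1,  108.5]), array([ 0.696,  0.007, -0.718]), array([-0.43, -2.69,  0.05]))
(array([-83.3,  -7.2, -40.5]), array([0.005, 0.421, 0.01 ]))
```

>>> step_arm --pt "-83 -7 -40 0.005 0.42 0.01 1" --pt "-83 -7 -40 0.005 0.42 0.01 1" --pt "-83 -7 -40 0.005 0.42 0.01 1" --pt "-83 -7 -40 0.005 0.42 0.01 1" --pt "-83 -7 -40 0.005 0.42 0.01 1" --pt "-83 -7 -40 0.005 0.42 0.01 1" --pt "-83 -7 -40 0.005 0.42 0.01 1"

```text
t: 4.25
position: [536.2, 83.6, 214.5]
orientation: [0.03, 0.985, -0.002, 0.171]
ft_force: [0.5, 0.1, -0.9]
grip_width: 0.2
gripper_force: 0.0
```

```bash
python3 -c "
from goal import *
print(monitor.observe()['joint_positions'].round(2))"; python3 goal.py -60 -10 50 30
```

```text
[ 0.49  0.   -0.78  1.97  0.15  0.85  1.13]
(4.25, array([-80.1,  -5.6, 191. ]), array([ 0.337,  0.008, -0.942]), array([ 0.51,  0.13, -0.94]))
(array([ 33. ,  -5.2, 139.9]), array([ 0.008, -0.18 ,  0.001]))
```

>>> step_arm --pt "33 -5 140 0.008 -0.18 0 1" --pt "33 -5 140 0.008 -0.18 0 1" --pt "33 -5 140 0.008 -0.18 0 1" --pt "33 -5 140 0.008 -0.18 0 1" --pt "33 -5 140 0.008 -0.18 0 1" --pt "33 -5 140 0.008 -0.18 0 1" --pt "33 -5 140 0.008 -0.18 0 1"

```text
t: 4.83
position: [551.7, 75.8, 69.1]
orientation: [0.031, 0.965, -0.012, 0.26]
ft_force: [0.6, 1.4, 0.4]
grip_width: 0.1
gripper_force: 0.0
```

```bash
python3 -c "
from goal import *
print(monitor.observe()['joint_positions'].round(2))"; python3 goal.py -13 -10 33 30
```

```text
[ 0.35  0.21 -0.71  2.21  0.93  0.42  0.39]
(4.8333, array([-60. , -12.7,  47.5]), array([ 0.503, -0.007, -0.864]), array([0.6 , 1.43, 0.37]))
(array([-33.5,   2.8,  36.2]), array([-0.007,  0.004,  0.   ]))
```

>>> step_arm --pt "-3 3 21 -0.007 0.004 0 1" --pt "-3 3 21 -0.007 0.004 0 1" --pt "-15 3 30 -0.007 0.004 0 1" --pt "-32 3 36 -0.007 0.004 0 1" --pt "-32 3 36 -0.007 0.004 0 1"

```text
t: 5.25
position: [601.9, 73.6, 58.5]
orientation: [0.033, 0.964, -0.008, 0.262]
ft_force: [-0.2, -0.0, 0.7]
grip_width: -0.1
gripper_force: 0.0
```

```bash
python3 -c "
from goal import *
print(monitor.observe()['joint_positions'].round(2))
cv2.imwrite('pics/w3.png',camera('wrist')[:,:,::-1])"; python3 goal.py 34 -10 117 30
```

```text
[ 0.32  0.33 -0.67  2.11  1.01  0.44  0.37]
(5.3, array([-11.2, -11.6,  36.3]), array([ 0.505, -0.001, -0.863]), array([-1.47, -0.04,  0.19]))
(array([-79.9,   1.9, -46.8]), array([-0.001,  0.006, -0.004]))
```

View pics/w3.png

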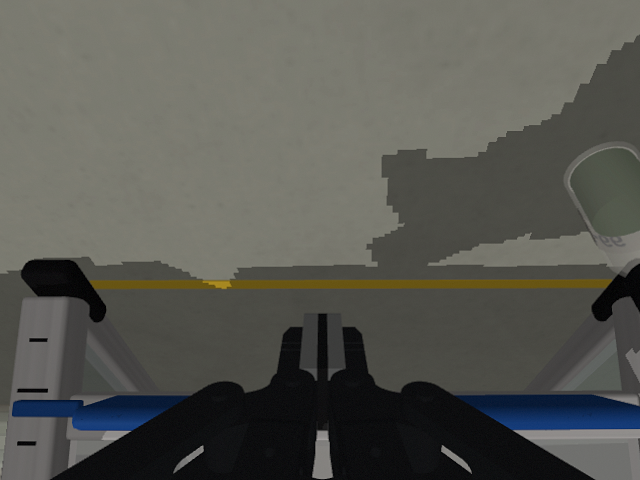

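The fingertips (302-345, 315-370) now sit in front of and under the lip (75-640, 395-428). The lip's pointer is on the channel at (12-80, 408) and the vial at (600,190) is clear. I'll push up the slope.

>>> step_arm --pt "-4 1 -3 0 0 0 1" --pt "-8 1 -5 0 0 0 1" --pt "-13 1 -8 0 0 0 1" --pt "-17 1 -10 0 0 0 1" --pt "-22 1 -13 0 0 0 1" --pt "-26 1 -15 0 0 0 1" --pt "-30 1 -18 0 0 0 1" --pt "-35 1 -20 0 0 0 1" --pt "-39 1 -23 0 0 0 1" --pt "-43 1 -25 0 0 0 1" --pt "-48 1 -28 0 0 0 1" --pt "-52 1 -30 0 0 0 1" --pt "-52 1 -30 0 0 0 1"

```text
t: 6.38
position: [629.3, 72.3, 108.8]
orientation: [0.032, 0.965, -0.008, 0.261]
ft_force: [-3.1, 0.4, 0.9]
grip_width: -0.1
gripper_force: 1.3
```

```bash
python3 -c "
from goal import *
import cv2
print(monitor.observe()['joint_positions'].round(2))
a=camera('scene')[100:285,180:330,::-1]; b=camera('top')[150:255,220:345,::-1];w=camera('wrist')[:,:,::-1]
cv2.imwrite('pics/w4.png',w)
o=np.zeros((592,800,3),np.uint8); o[:,:480]=cv2.resize(a,(480,592),interpolation=2);o[:269,480:]=cv2.resize(b,(320,269),interpolation=2);o[270:510,480:]=cv2.resize(w,(320,240))
cv2.imwrite('pics/c4.png',o)"; python3 goal.py 34 -10 117 30
```

```text
[ 0.42  0.31 -0.76  2.01  0.82  0.52  0.6 ]
(6.5333, array([ 17.7, -11.4,  86.8]), array([ 0.505, -0.001, -0.863]), array([-1.42,  1.19,  0.24]))
(array([-29.5,   1.4, -17.8]), array([-0.001,  0.005, -0.003]))
```

View pics/c4.png

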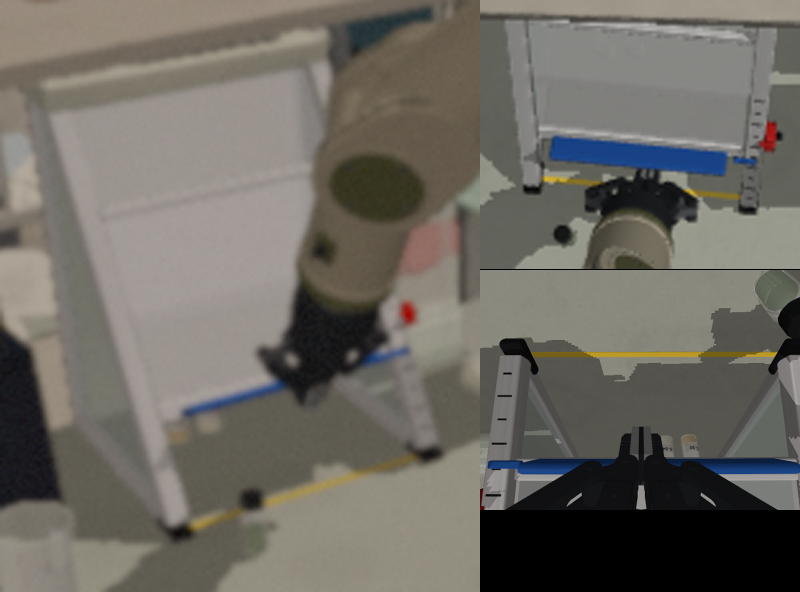

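The lip rises as planned: the top view shows the pointer at about (745,160) with the clip at (768,136). The vials inside the hood are not touched. I'll push about 26 mm more, then back off and measure.

>>> step_arm --pt "-4 0 -2 0 0 0 1" --pt "-8 0 -5 0 0 0 1" --pt "-12 0 -7 0 0 0 1" --pt "-16 0 -9 0 0 0 1" --pt "-20 0 -12 0 0 0 1" --pt "-23 0 -13 0 0 0 1" --pt "-23 0 -13 0 0 0 1"

```text
t: 7.12
position: [642.6, 71.2, 131.4]
orientation: [0.032, 0.965, -0.009, 0.261]
ft_force: [-3.0, -0.7, -0.9]
grip_width: 0.3
gripper_force: 1.2
```

```bash
python3 goal.py -70 -10 85 30;python3 goal.py -100 -20 220 30
```

```text
(7.1167, array([ 31. , -11.4, 109.9]), array([ 0.504, -0.001, -0.864]), array([-2.96, -0.72, -0.93]))
(array([ 99.6,   1. , -29.5]), array([-0.001,  0.005, -0.003]))
(7.1167, array([ 31. , -11.4, 109.9]), array([ 0.504, -0.001, -0.864]), array([-2.96, -0.72, -0.93]))
(array([  57.4,   -9. , -161.2]), array([-0.001,  0.005, -0.003]))
```

>>> step_arm --pt "7 0 4 0 0 0 1" --pt "40 0 -8 0 0 0 1" --pt "75 0 -20 0 0 0 1" --pt "100 0 -30 0 0 0 1" --pt "100 0 -30 0 0 0 1" --pt "57 -9 -161 0 0 0 1" --pt "57 -9 -161 0 0 0 1" --pt "57 -9 -161 0 0 0 1" --pt "57 -9 -161 0 0 0 1" --pt "57 -9 -161 0 0 0 1"

```text
t: 7.95
position: [513.3, 72.2, 248.5]
orientation: [0.032, 0.963, -0.008, 0.266]
ft_force: [1.2, 0.8, 0.8]
grip_width: -0.3
gripper_force: 0.0
```

```bash
python3 -c "
from goal import *
import cv2
p=np.load('p.npy'); print(now(p)); print(monitor.observe()['joint_positions'].round(2))
w=camera('wrist'); g=get_calibration('wrist'); np.save('g5.npy',g,allow_pickle=True)
cv2.imwrite('pics/w5.png',w[:,:,::-1])
for q in('clip','lip','vial_4'):print(q,recognise('wrist',q)[:2])
for n,X in dict(lipR=lipX(129,36,8,-100),lipL=lipX(129,36,8,100),clip=[64.5,-145,123],vial=[-60,84,0],footR=[-8,-130,8],footL=[-8,130,8],).items(): print(n,proj('wrist',W(p,X),g).round(0))
"
```

```text
(7.95, array([-97.9, -18.6, 227.1]), array([ 0.513,  0.   , -0.858]), array([1.22, 0.83, 0.8 ]))
[ 0.56 -0.25 -0.78  2.12 -0.03  0.68  1.26]
clip [{'bbox': [152.4, 306.3, 179.4, 334.6], 'score': 0.62}]
lip [{'bbox': [178.7, 305.7, 495.5, 480.0], 'score': 0.66}]
vial_4 [{'bbox': [379.7, 271.9, 404.9, 304.5], 'score': 0.89}, {'bbox': [435.3, 86.8, 482.8, 155.7], 'score': 0.71}]
lipR [[214. 319.]]
lipL [[482. 319.]]
clip [[169. 322.]]
vial [[454. 102.]]
footR [[194. 162.]]
footL [[495. 161.]]
```

View pics/w5.png

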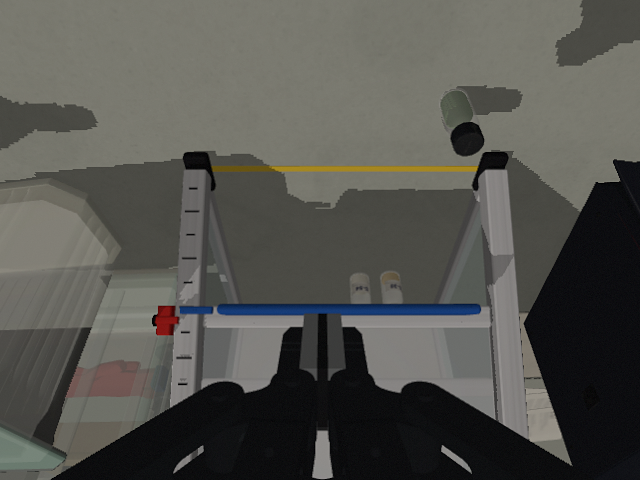

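The pointer is at (180-213, 310) and the clip at (152-179, 305-335), so the lip is a little low still. I'll segment colours for exact rows.

```bash
python3 -c "
import cv2,numpy as np
w=cv2.imread('pics/w5.png').astype(int); b,g,r=w[...,0],w[...,1],w[...,2]
c=w[298:340,148:220]; 
for i in range(0,42):
  print(298+i,''.join('R' if x[2]>110 and x[2]>2*x[1] else 'r' if x[2]>1.7*x[1] else 'B' if x[0]>1.6*x[2] and x[0]>90 else 'b' if x[0]>1.5*x[2] else '#' if x.sum()<150 else '.' for x in c[i]))
"
```

```text
298 ........................................................................
299 ........................................................................
300 ........................................................................
301 ........................................................................
302 ........................................................................
303 ........................................................................
304 ........................................................................
305 ......................................................................bb
306 ..........rrrrrrrrrrrrrrrrr.....bbbbbbbbbbbbbb.....bbbbbbb.bbbbb......bb
307 ..........rrrrrrrRRRRRrrrrr.....BBBBBBBBBBBBBBBBBBBBBBBBBBBBBBBbb....BBB
308 ..........rrrrrrRRRRRRrrrrr.....BBBBBBBBBBBBBBBBBBBBBBBBBBBBBBBbb....BBB
309 ..........rrrrrRRRRRRRrrrrr.....BBBBBBBBBBBBBBBBBBBBBBBBBBBBBBBbb....BBB
310 ..........rrrrrRRRRRRRrrrrr.....BBBBBBBBBBBBBBBBBBBBBBBBBBBBBBBbb....BBB
311 ..........rrrrRRRRRRRRrrrrr.....BBBBBBBBBBBBBBBBBBBBBBBBBBBBBBBbb....BBB
312 ..........rrrRRRRR
[... 1433 characters left out ...]
.......
331 ........rRRRRRRRRRRRRrrrr...............................................
332 ........rRRRRRRRRRRRRrrrr........########...............................
333 ........rRRRRRRRRRRRRrrrr...............................................
334 .........RRRRRRRRRRRRrrrr...............................................
335 ........................................................................
336 ........................................................................
337 ........................................................................
338 ........................................................................
339 ........................................................................
```

```bash
python3 -c "
from goal import *
p=np.load('p.npy'); g=np.load('g5.npy',allow_pickle=True).item()
for out in(6,12,20):
  for s in(125,130,135,140,145): print(out,s,proj('wrist',W(p,lipX(s,out,0,-140)),g).round(1))
"; python3 goal.py -60 -10 95 30; python3 goal.py 26 -10 101 30
```

```text
6 125 [[175.5 305.1]]
6 130 [[175.1 311.2]]
6 135 [[174.8 317.4]]
6 140 [[174.4 323.6]]
6 145 [[174.1 329.8]]
12 125 [[173.  304.7]]
12 130 [[172.6 311. ]]
12 135 [[172.3 317.2]]
12 140 [[171.9 323.5]]
12 145 [[171.5 329.9]]
20 125 [[169.5 304.2]]
20 130 [[169.1 310.6]]
20 135 [[168.7 317. ]]
20 140 [[168.4 323.5]]
20 145 [[168. 330.]]
(8.15, array([-99.8, -20.2, 219.1]), array([ 0.504, -0.002, -0.864]), array([-0.49,  0.36, -0.04]))
(array([ 28.1,  10.3, 127.3]), array([-0.002,  0.005, -0.003]))
(8.15, array([-99.8, -20.2, 219.1]), array([ 0.504, -0.002, -0.864]), array([-0.49,  0.36, -0.04]))
(array([-49.2,  10.6, 165.4]), array([-0.002,  0.005, -0.003]))
```

>>> step_arm --pt "28 10 127 0 0.005 0 1" --pt "28 10 127 0 0.005 0 1" --pt "28 10 127 0 0.005 0 1" --pt "28 10 127 0 0.005 0 1" --pt "-9 10 147 0 0.005 0 1" --pt "-46 10 167 0 0.005 0 1" --pt "-46 10 167 0 0.005 0 1" --pt "-46 10 167 0 0.005 0 1"

```text
t: 8.82
position: [636.1, 73.5, 116.5]
orientation: [0.033, 0.966, -0.006, 0.256]
ft_force: [-0.4, -0.3, -0.2]
grip_width: 0.1
gripper_force: 0.0
```

```bash
python3 goal.py 35 -10 117 30
```

```text
(8.8167, array([24.1, -9.5, 94.8]), array([ 0.495,  0.002, -0.869]), array([-0.45, -0.32, -0.23]))
(array([-20.3,  -0.3, -13.9]), array([ 0.002, -0.006, -0.005]))
```

>>> step_arm --pt "-4 0 -3 0 -0.006 0 1" --pt "-8 0 -6 0 -0.006 0 1" --pt "-12 0 -9 0 -0.006 0 1" --pt "-15 0 -11 0 -0.006 0 1" --pt "-18 0 -13 0 -0.006 0 1" --pt "-20 0 -14 0 -0.006 0 1" --pt "-20 0 -14 0 -0.006 0 1" --pt "-20 0 -14 0 -0.006 0 1"

```text
t: 9.48
position: [646.0, 72.1, 142.3]
orientation: [0.032, 0.965, -0.009, 0.261]
ft_force: [-2.5, 1.7, -0.1]
grip_width: 0.2
gripper_force: 0.8
```

```bash
python3 goal.py -65 -10 92 30;python3 goal.py -100 -20 220 30
```

```text
(9.4833, array([ 34.3, -10.3, 120.7]), array([ 0.505, -0.001, -0.863]), array([-2.52,  1.66, -0.13]))
(array([ 1.001e+02, -1.000e-01, -2.540e+01]), array([-0.001,  0.006, -0.003]))
(9.4833, array([ 34.3, -10.3, 120.7]), array([ 0.505, -0.001, -0.863]), array([-2.52,  1.66, -0.13]))
(array([  65.6,  -10.1, -153.5]), array([-0.001,  0.006, -0.003]))
```

>>> step_arm --pt "7 0 4 0 0 0 1" --pt "40 0 -8 0 0 0 1" --pt "75 0 -18 0 0 0 1" --pt "100 0 -25 0 0 0 1" --pt "100 0 -25 0 0 0 1" --pt "65 -10 -154 0 0 0 1" --pt "65 -10 -154 0 0 0 1" --pt "65 -10 -154 0 0 0 1" --pt "65 -10 -154 0 0 0 1" --pt "65 -10 -154 0 0 0 1" --pt "65 -10 -154 0 0 0 1"

```text
t: 10.4
position: [513.4, 71.3, 248.0]
orientation: [0.032, 0.963, -0.009, 0.266]
ft_force: [0.6, -0.1, 1.0]
grip_width: 0.1
gripper_force: 0.0
```

```bash
cat > lvl.py <<'E'
from goal import *
p=np.load('p.npy'); print(now(p)); print(monitor.observe()['joint_positions'].round(2))
im=camera('wrist'); g=get_calibration('wrist'); np.save('g6.npy',g,allow_pickle=True); cv2.imwrite('pics/w6.png',im[:,:,::-1])
w=im[:,:,::-1].astype(int)
u,v=proj('wrist',W(p,[64.5,-145,123]),g)[0].astype(int); print(u,v)
for i in range(v-24,v+22):
  print(i,''.join('R' if x[2]>110 and x[2]>2*x[1] else 'r' if x[2]>1.7*x[1] else 'B' if x[0]>1.6*x[2] and x[0]>90 else 'b' if x[0]>1.5*x[2] else '#' if x.sum()<150 else '.' for x in w[i,u-22:u+40]))
E
python3 lvl.py
```

```text
(10.4, array([-97.8, -19.5, 226.6]), array([ 0.512, -0.002, -0.859]), array([ 0.61, -0.06,  0.96]))
[ 0.68 -0.28 -0.88  2.12 -0.09  0.68  1.32]
169 325
301 ..............................................................
302 ..............................................................
303 ..............................................................
304 ..............................................................
305 ..............................................................
306 ..............rrrrrrrrrrrrrrr.................................
307 .............rrrrrrrRRRRRrrrrr....########r#b#bb#.............
308 ............rrrrrrrRRRRRRrrrrr................................
309 ............rrrrrrRRRRRRRrrrr.................................
310 ............rrrrrrRRRRRRRrrrr.................................
311 ............rrrrrRRRRRRRRrrrr.................................
312 ............rrrrRRRRRRRRRrrrr.................................
313 ............rrrrRRRRRRRRrrrrr.................................
314 ............RrrRRRRRRRRRrrrrr.................................
315 ......
[... 1433 characters left out ...]
..............................
337 ..............................................................
338 ..............................................................
339 ..............................................................
340 ..............................................................
341 ..............................................................
342 ..............................................................
343 ..............................................................
344 ..............................................................
345 ..............................................................
346 ..............................................................
```

The level is good: the red pointer is mid row 320.7 and the blue 322, about 1 mm apart. Now the vial.

```bash
python3 - <<'E'
from kin import *
p=np.load("p.npy"); g=np.load("g6.npy",allow_pickle=True).item()
B=[d for d in recognise("wrist","vial_4") if d["bbox"][3]<230]; print(B)
b=np.array(B[0]["bbox"]); a=np.linspace(0,2*np.pi,24)
def f(v):
    X=[[v[0]+r*np.cos(t),v[1]+r*np.sin(t),z] for z,r in((0,12),(44,12),(58,11)) for t in a]
    P=proj("wrist",W(p,X),g); return np.r_[P.min(0),P.max(0)]-b
r=least_squares(f,[-60,84]); print(r.x.round(1),r.fun.round(1))
q0=np.array([.3,.2,-.6,2.2,.9,.4,.4])
for th in(20,25,30):
  for x in(-100,-40,22):
    q,e,er=ik(*pose(p,[x,r.x[1],13],th),q0); print(th,x,q.round(2),e.round(1),er.round(3),np.minimum(q-lo,hi-q).min().round(2))
print(rel(p,[-100,r.x[1],100],25),rel(p,[-98,r.x[1],20],28))
E
```

```text
[]Traceback (most recent call last):
  File "<stdin>", line 4, in <module>
IndexError: list index out of range
```

```bash
cat > vial.py <<'E'
from kin import *
p=np.load("p.npy"); a=np.linspace(0,2*np.pi,24)
def find(cam,g=None):
    for k in range(3):
        camera(cam); g=get_calibration(cam)
        e=proj(cam,W(p,[float(sys.argv[1]) if len(sys.argv)>1 else -60,84,30]),g)[0]
        for d in recognise(cam,"vial_4"):
            b=np.array(d["bbox"])
            if np.hypot(*((b[:2]+b[2:])/2-e))<30:
                def f(v):
                    X=[[v[0]+r*np.cos(t),v[1]+r*np.sin(t),z] for z,r in((0,12),(44,12),(58,11)) for t in a]
                    P=proj(cam,W(p,X),g); return np.r_[P.min(0),P.max(0)]-b
                r=least_squares(f,[-60,84]); return cam,r.x.round(1),r.fun.round(1),d["score"]
    return cam,"none",e
if __name__=="__main__":
    print(find("wrist")); print(find("top")); print(find("scene"))
E
python3 vial.py; python3 - <<'E'
from kin import *
p=np.load("p.npy")
q0=np.array([.3,.2,-.6,2.2,.9,.4,.4])
for th in(25,30):
  for x in(-100,-40,22):
    q,e,er=ik(*pose(p,[x,84,13],th),q0); print(th,x,q.round(2),e.round(1),er.round(3),np.minimum(q-lo,hi-q).min().round(2))
E
```

```text
('wrist', array([-63.4,  83.3]), array([ 0.8, -0. , -0.7, -0. ]), 0.79)
('top', array([-63.6,  83.2]), array([-0.6, -2.4,  0.6,  2.5]), 0.5)
('scene', array([-56. ,  80.4]), array([ 0.1,  1. , -0.1, -0.9]), 0.73)
25 -100 [ 0.08  0.31 -0.67  2.16  0.93  0.55  0.21] 0.0 0.0 0.26
25 -40 [ 0.09  0.4  -0.63  2.04  0.92  0.57  0.3 ] 0.0 0.0 0.38
25 22 [ 0.09  0.5  -0.6   1.89  0.91  0.6   0.4 ] 0.0 0.0 0.53
30 -100 [ 0.14  0.32 -0.77  2.22  1.19  0.55 -0.06] 0.0 0.0 0.2
30 -40 [ 0.03  0.38 -0.59  2.1   1.13  0.52  0.08] 0.0 0.0 0.32
30 22 [ 0.03  0.47 -0.54  1.96  1.09  0.53  0.2 ] 0.0 0.0 0.46
```

```bash
python3 goal.py -105 83 90 30
```

```text
(10.8, array([-99.9, -20. , 219.3]), array([ 0.503, -0.001, -0.864]), array([ 0.4 , -0.28, -0.84]))
(array([ 69.6, 102.9, 109.2]), array([-0.001,  0.003, -0.003]))
```

>>> step_arm --pt "23 34 36 0 0.003 0 0.83" --pt "46 68 72 0 0.003 0 0.83" --pt "69 103 109 0 0.003 0 0.83" --pt "69 103 109 0 0.003 0 0.83" --pt "69 103 109 0 0.003 0 0.83" --pt "69 103 109 0 0.003 0 0.83" --pt "69 103 109 0 0.003 0 0.83"

```text
t: 11.38
position: [513.5, 175.6, 110.7]
orientation: [0.032, 0.965, -0.007, 0.259]
ft_force: [-0.7, -0.0, -0.6]
grip_width: 14.5
gripper_force: 0.0
```

```bash
python3 -c "
from goal import *
print(monitor.observe()['joint_positions'].round(2))"; python3 goal.py -102 83 15 30
```

```text
[ 0.58  0.24 -1.22  2.18  0.96  0.66  0.2 ]
(11.3833, array([-104.6,   84.6,   89.1]), array([ 0.5  ,  0.002, -0.866]), array([-0.69, -0.01, -0.6 ]))
(array([34.8, -1.8, 65.5]), array([ 0.002, -0.   , -0.004]))
```

>>> step_arm --pt "12 -2 22 0 0 -0.004 0.83" --pt "23 -2 44 0 0 -0.004 0.83" --pt "35 -2 65 0 0 -0.004 0.83" --pt "35 -2 65 0 0 -0.004 0.83" --pt "35 -2 65 0 0 -0.004 0.83" --pt "35 -2 65 0 0 -0.004 0.83"

```text
t: 11.88
position: [516.5, 172.7, 40.4]
orientation: [0.03, 0.965, -0.008, 0.26]
ft_force: [0.4, -0.5, 1.0]
grip_width: 14.6
gripper_force: 0.0
```

```bash
python3 -c "
from goal import *
print(monitor.observe()['joint_positions'].round(2))
cv2.imwrite('pics/w7.png',camera('wrist')[:,:,::-1])"; python3 goal.py -77 83 14 30;  python3 vial.py
```

```text
[ 0.38  0.4  -1.04  2.22  1.29  0.66 -0.08]
(11.9333, array([-100.9,   81.7,   19.3]), array([ 0.503, -0.   , -0.864]), array([ 0.41, -0.2 , -0.16]))
(array([-18.1,   1.3,  16.6]), array([-0.   ,  0.003,  0.001]))
('wrist', array([-63.2,  83.9]), array([-2.2, -1.5,  2.2,  3.9]), 0.6)
('top', array([-65.7,  82. ]), array([ 0.6,  0.5, -0.7, -0.5]), 0.4)
('scene', 'none', array([259.96936703, 262.85766503]))
```

View pics/w7.png

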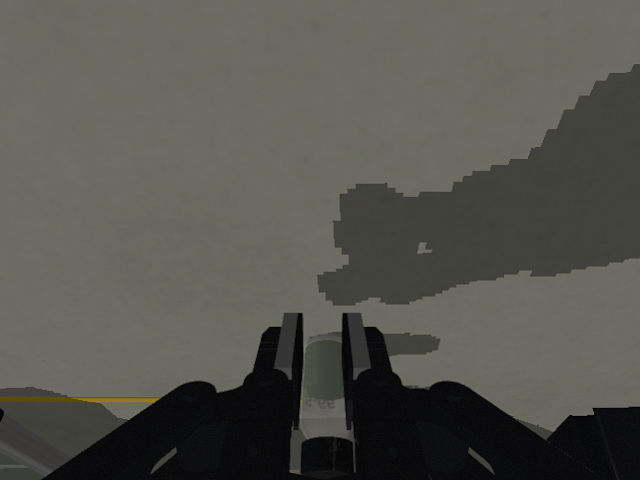

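The vial (305-345, 335-470) sits centred between the two fingertips (302-345), ready to be nudged forward.

>>> step_arm --pt "0 1 6 0 0.003 0 0.83" --pt "-3 1 7 0 0.003 0 0.83" --pt "-5 1 9 0 0.003 0 0.83" --pt "-8 1 10 0 0.003 0 0.83" --pt "-10 1 12 0 0.003 0 0.83" --pt "-12 1 13 0 0.003 0 0.83" --pt "-14 1 14 0 0.003 0 0.83" --pt "-17 1 15.5 0 0.003 0 0.83" --pt "-19 1 17 0 0.003 0 0.83" --pt "-22 1 18.5 0 0.003 0 0.83" --pt "-24 1 20 0 0.003 0 0.83" --pt "-27 1 21.5 0 0.003 0 0.83" --pt "-29.5 1 23 0 0.003 0 0.83" --pt "-32 1 24.5 0 0.003 0 0.83"

```text
t: 13.6
position: [556.5, 170.4, 34.3]
orientation: [0.03, 0.966, -0.009, 0.258]
ft_force: [-0.8, 0.1, -0.2]
grip_width: 14.7
gripper_force: 0.1
```

```bash
python3 -c "
from goal import *
s=monitor.observe();print(s['joint_positions'].round(2),s['moment'].round(2))"; python3 goal.py 22 83 14 30;  python3 vial.py -43
```

```text
[ 0.36  0.48 -0.99  2.13  1.32  0.68 -0.04] [-0.01  0.57 -0.04]
(13.6, array([-61.4,  82.1,  12.6]), array([ 0.499, -0.001, -0.866]), array([-0.77,  0.1 , -0.16]))
(array([-72.9,   0.8,  40.4]), array([-0.001, -0.001,  0.001]))
('wrist', array([-48.7,  82.1]), array([-3. , -3.2,  3. ,  8.1]), 0.63)
('top', array([-48.1,  78.2]), array([ 1.1, -0.8, -1.2,  0.9]), 0.53)
('scene', 'none', array([257.38242449, 260.22407131]))
```

>>> step_arm --pt "-2.6 0 1.5 0 0 0 0.83" --pt "-5.2 0 3 0 0 0 0.83" --pt "-7.8 0 4 0 0 0 0.83" --pt "-10.4 0 5.5 0 0 0 0.83" --pt "-13 0 7 0 0 0 0.83" --pt "-15.6 0 8.5 0 0 0 0.83" --pt "-18.2 0 10 0 0 0 0.83" --pt "-21 0 11.5 0 0 0 0.83" --pt "-23.5 0 13 0 0 0 0.83" --pt "-26 0 14.5 0 0 0 0.83" --pt "-28.7 0 16 0 0 0 0.83" --pt "-31.3 0 17.5 0 0 0 0.83" --pt "-34 0 19 0 0 0 0.83" --pt "-36.5 0 20.5 0 0 0 0.83" --pt "-39 0 22 0 0 0 0.83" --pt "-41.6 0 23.5 0 0 0 0.83" --pt "-44.2 0 25 0 0 0 0.83" --pt "-46.8 0 26.5 0 0 0 0.83" --pt "-49.4 0 28 0 0 0 0.83" --pt "-52 0 29.5 0 0 0 0.83"

```text
t: 15.77
position: [616.1, 166.7, 34.7]
orientation: [0.03, 0.966, -0.009, 0.258]
ft_force: [-0.7, -0.6, -0.2]
grip_width: 14.4
gripper_force: 0.1
```

```bash
python3 -c "
from goal import *
s=monitor.observe();print(s['joint_positions'].round(2),s['moment'].round(2))"; python3 goal.py 25 83 14 30;  python3 vial.py 14
```

```text
[ 0.35  0.57 -0.94  2.    1.32  0.7   0.07] [ 0.13  0.59 -0.01]
(15.7667, array([-1.6, 82.2, 13. ]), array([ 0.499, -0.001, -0.866]), array([-0.7 , -0.62, -0.16]))
(array([-23.6,   0.7,  12.4]), array([-0.001, -0.001,  0.001]))
('wrist', array([ 9.9, 82. ]), array([-2.1, -4.3,  2.1,  9.9]), 0.7)
('top', array([10.4, 84.8]), array([ 0.2, -1.1, -0.2,  1.1]), 0.55)
('scene', array([175. ,  60.2]), array([-0.1,  1.6,  0.1, -1.5]), 0.54)
```

>>> step_arm --pt "-2.6 0 1.5 0 0 0 0.83" --pt "-5.2 0 3 0 0 0 0.83" --pt "-7.8 0 4 0 0 0 0.83" --pt "-10.4 0 5.5 0 0 0 0.83" --pt "-13 0 7 0 0 0 0.83" --pt "-15.6 0 8.5 0 0 0 0.83" --pt "-18.2 0 10 0 0 0 0.83" --pt "-20.5 0 11.5 0 0 0 0.83" --pt "-22.5 0 12.5 0 0 0 0.83" --pt "-24 0 13.5 0 0 0 0.83" --pt "-25.2 0 14.2 0 0 0 0.83" --pt "-26 0 14.6 0 0 0 0.83" --pt "-26 0 14.6 0 0 0 0.83"

```text
t: 17.35
position: [645.7, 164.8, 35.0]
orientation: [0.03, 0.966, -0.009, 0.258]
ft_force: [0.5, -0.3, -0.3]
grip_width: 14.5
gripper_force: 0.1
```

```bash
python3 goal.py -80 83 14 30;python3 goal.py -100 20 220 30;  python3 vial.py 44
```

```text
(17.35, array([28. , 82.2, 13.3]), array([ 0.499, -0.001, -0.866]), array([ 0.55, -0.26, -0.31]))
(array([ 93.3,   0.8, -54.5]), array([-0.001, -0.001,  0.001]))
(17.35, array([28. , 82.2, 13.3]), array([ 0.499, -0.001, -0.866]), array([ 0.55, -0.26, -0.31]))
(array([   7.8,  -62.5, -242.9]), array([-0.001, -0.001,  0.001]))
('wrist', array([40.9, 82.7]), array([-2.5, -2.8,  2.5,  7. ]), 0.73)
('top', array([39.3, 78.3]), array([ 0.6, -2.6, -0.7,  2.7]), 0.51)
('scene', array([180.4,  60.7]), array([ 0.5,  0.8, -0.5, -0.7]), 0.42)
```

Back straight out slowly, then up to the viewing pose.

>>> step_arm --pt "2 0 -1.2 0 0 0 0.83" --pt "6 0 -3.5 0 0 0 0.83" --pt "20 0 -12 0 0 0 0.83" --pt "40 0 -23 0 0 0 0.83" --pt "65 0 -38 0 0 0 0.83" --pt "93 0 -55 0 0 0 0.83" --pt "93 0 -55 0 0 0 0.83" --pt "70 -20 -110 0 0 0 0.83" --pt "40 -40 -170 0 0 0 0.83" --pt "8 -62 -243 0 0 0 0.83" --pt "8 -62 -243 0 0 0 0.83" --pt "8 -62 -243 0 0 0 0.83" --pt "8 -62 -243 0 0 0 0.83" --pt "8 -62 -243 0 0 0 0.83" --pt "8 -62 -243 0 0 0 0.83" --pt "8 -62 -243 0 0 0 0.83"

```text
t: 18.98
position: [515.7, 110.7, 248.1]
orientation: [0.031, 0.964, -0.009, 0.263]
ft_force: [1.0, 0.8, 0.1]
grip_width: 14.4
gripper_force: 0.0
```

```bash
python3 lvl.py | sed -n '1,3p;15,36p'; python3 vial.py 42
```

```text
(18.9833, array([-98.1,  19.9, 226.5]), array([ 0.508, -0.002, -0.862]), array([0.98, 0.76, 0.1 ]))
[ 0.75 -0.27 -1.03  2.09 -0.06  0.7   1.23]
119 327
314 .............rrrRRRRRRRRRrrrrrr...............................
315 .............rrRRRRRRRRRRrrrrrr...............................
316 .............rRRRRRRRRRRRrrrrrr...............................
317 ..........#rrrrRrrRRRRRRrrrrrrr...............................
318 ..........rrrrrRrrRRRRRRRrrrrrrrr.............................
319 .........#rRRRRRRRRRRRRRRRRRRRRRrrr...........................
320 .........brRRRRRRRRRRRRRRRRRRRRRrr.bbbbbBBBbbbbbbbbbbbbbbbbbbb
321 .........bRRRRRRRRRRRRRRRRRRRRRrrrBBBBBBBBBBBBBBBBBBBBBBBBBBBB
322 .........bRRRRRRRRRRRRRRRRRRRRRrrrBBBBBBBBBBBBBBBBBBBBBBBBBBBB
323 .........rRRRRRRRRRRRRRRRRRRRRRRrrBBBBBBBBBBBBBBBBBBBBBBBBBBBB
324 .........rRRRRRRRRRRRRRRRRRRRRRRrrBBBBBBBBBBBBBBBBBBBBBBBBBBBB
325 .........#rRRRRRRRRRRRRRRRRRRR....BBBBBBBBBBBBBBBBBBBBBBBBBBBB
326 ..........brRRRRRRRRRRRRrrrrrr....BBBBBBBBBBBBBBBBBBBBBBBBBBBB
327 ...........rRRRRRRRRRRRRrrrrrr....b................bBBBBBBBbBB
328 ............RRRRRRRRRRRRrrrrrr................................
329 ............RRRRRRRRRRRRrrrrrr................................
330 ...........rRRRRRRRRRRRRrrrrrr................................
331 ...........RRRRRRRRRRRRRrrrrrr................................
332 ...........RRRRRRRRRRRRRrrrrr.................................
333 ...........RRRRRRRRRRRRRrrrrr.......#########.................
334 ...........RRRRRRRRRRRRRrrrrr...............#.................
335 ...........RRRRRRRRRRRRRrrrrr.................................
('wrist', array([37.6, 82.4]), array([ 0.5,  0.8, -0.5, -0.9]), 0.77)
('top', array([39.1, 78.3]), array([ 1.9, -0. , -2. ,  0. ]), 0.63)
('scene', array([178.3,  61.1]), array([ 1.5, -0.2, -1.5,  0.2]), 0.68)
```

View pics/w6.png

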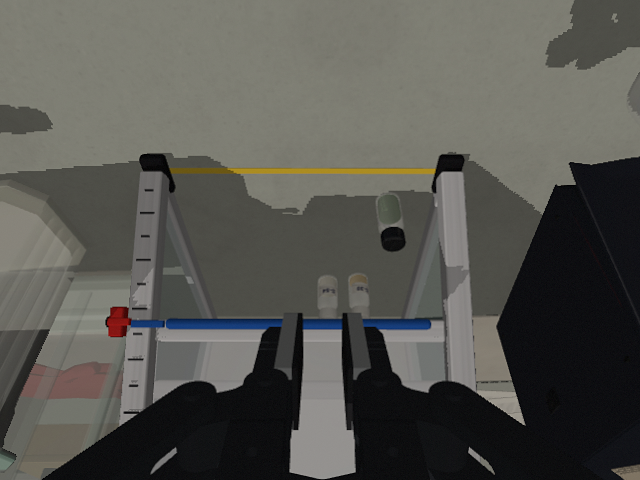

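The vial stands upright at (390,220), behind the yellow line (row 170), about 38 mm in. The lip pointer (row 323.5) matches the clip pointer (row 322), and the arm is clear of everything.

```bash
python3 -c "
from station import job
print(job.close_job())"
```

```text
the job is handed in; nothing more can be done
None
```

The job is handed in: the window's lip is within about 1 mm of the red clip, the black-capped vial stands upright about 38 mm inside the hood (clear of the yellow line), the arm touches nothing, and I saw nothing else moved.

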